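# Reset the tripped pressure cut-out through the guard and restart the unit

## Robot

A 6-joint arm with a two-finger parallel gripper is mounted at the origin on the work surface. World frame = base frame: x ahead of the robot, y to its left, z up, the work surface at z = 0. Lengths are in m, angles in rad, forces in N, time in s.
With the tool pointing down it reaches from about 0.425 to 0.95 m from the base axis. Payload 3.5 kg.
Tool frame: the origin (TCP) lies midway between the tips of the shut fingers; the grasp point (between the pads) lies 19 mm behind it; z points along the fingers, y is the line along which they close (so a half turn about z gives the same grasp; the last joint's range is limited). The gripper opens to 85 mm and grips with 20 to 120 N. Pads are 22 mm wide; open, the fingers measure 114 mm over their backs; the gripper's body (76 mm by 85 mm) begins 54 mm behind the grasp point. The pads swing forward as they close: fully open they stand 13 mm farther back than shut.
Start: joints at [0.962, 0.286, 1.577, -0, 1.279, -0.15], TCP at [0.299, 0.605, 0.231] pointing down, gripper open.
Joint ranges: [-2.77, 2.77], [-0.9, 2.22], [0.21, 2.48], [-1.53, 4.67], [0.24, 2.81], [-2.84, 2.84]. Speed limits (rad/s): [2.79, 2.79, 3.14, 3.14, 3.14, 3.14].

## Interface

Orientations are given as a unit quaternion [x, y, z, w].
In Python, from plant import get_state, read_camera, ctrl gives the robot as it stands.
- The arm moves only by the shell command python3 -m crank 'ROWS' [FORCE]. ROWS is JSON, a list of rows, each a list of 3 entries, a list of its own where there are three numbers: the shift along the tool's x, y, z in mm, then the turn about the tool's z in degrees, then the closure in counts, from 0 (fully open) to 255 (shut). In form: [[[tx, ty, tz], yaw, claw], ...]. A call has 1 to 10 rows; each row is the pose to reach, as a shift and turn from the pose commanded when the call began, along the tool's axes at that moment; what a row does not reach only later rows make up. A row lasts 1/10 s, in which the tool goes at most 50 mm and 8.59 degrees, less where a joint would pass 70% of its speed; a pose out of reach is approached as far as the arm can. A call with a gripper value outside its range is refused whole. The fingers move at their own pace and stop on an object; FORCE is the grip in N (left out, the last holds). Time passes only in rows, so rows that repeat a pose let the fingers close. It gives the time, the measured TCP pose, the force, the opening and the grip force at its end, in the units of the state.
- get_state(): the state, without advancing time (a new reading comes with each control period).
- read_camera(name): name is "scene" or "top" or "wrist"; returns a dict with "frame" (384x512x3 uint8, blue, green, red), "range_z" (384x512 float32, m along the optical axis (not along the pixel's ray), 0 where there is no reading), "vfov" (degrees; the focal length in pixels is half the picture's height over the tangent of half this angle, whatever the lens; pixels are square), "cx", "cy" (the principal point, pixels), "origin" and "orientation" of the camera in the world. Camera axes: x right, y down, z forward; pixel columns grow to the right and rows downward; lengths in m; the calibration is good to about 2 mm. A picture is of the moment at which its call begins.
- ctrl.sign_off(): hands the job in; it is judged then, once.
The state is a dict: "time": time; "qpos": joint angles; "dq": joint speeds; "joint_efforts": joint torques, N m; "eef_pos": TCP position; "tcp_rot": TCP orientation; "contact_force": force on the tool from outside, world axes, zero at the start; "wrist_torque": the same for the moment, N m; "opening": opening from 0.0 (shut) to 1.0 (fully open); "finger_force": force on a finger pad.
Only numpy, scipy, OpenCV 4.12 (cv2) and the standard library are available. Lean on these libraries where they do the work, as an engineer would, in place of code of your own. Each camera call takes 0.05 s, during which the arm holds its last target. There are 200 camera calls.

## Task

The condensing unit has stopped because one of its two pressure cut-outs has tripped: under the guard its reset lever stands up, while the other one lies down. Reach down through the guard window over the tripped cut-out with the fingertips and press that lever fully home without touching the guard, then draw out and push the raised round start button on the two-button station all the way in and let it go. Nothing is to be gripped or lifted: leave the other lever, the mushroom-headed stop button and the things lying around as they are.

Things in the scene. Friction and masses are not known exactly. Their poses are not given: they have to be found in the camera images.
- tripped_window (a point): Centre of the guard window over the tripped cut-out, level with the top of the window's rubber edge trim (168 mm above the bench, the highest part of the guard). The opening is 70 mm along this frame's x and 90 mm along its y; z is up. The lever lies under it, along y, hinged at its +y end.
- tripped_pad (a point): Middle of the upper face of the thumb pad of the tripped cut-out's reset lever: the point to press. Black plastic pad 22 mm wide and 30 mm long, on a dark steel lever, 46 mm from the hinge; it moves with the lever. Fully up it is about 9 mm below tripped_window and at y = +2 mm in its frame; fully home it is level, 32 mm below tripped_window, at x = 0, y = -8 mm in its frame.
- lever_tripped (a joint): Reset lever of the tripped cut-out, rad: 0 = fully up (tripped), 0.55 = pressed fully home against its stop. It is stiff (about 5 N at the pad) and stays where it is left; no spring. Starts between 0 and 0.12.
- healthy_window (a point): Centre of the guard window over the other, healthy cut-out; same form and frame as tripped_window, 124 mm beside it along y.
- lever_healthy (a joint): Reset lever of the healthy cut-out, same form; lies home at 0.55 from the start. To be left alone.
- guard: Fixed grey sheet-steel hood over both cut-outs, 116 mm (x) by 264 mm (y), flat top 165 mm above the bench, with two windows of 70 by 90 mm side by side along y, each with a 4 mm black rubber edge trim rising to 168 mm. Origin on the bench under the middle of the guard; z up. On its +x side stand the unit's black compressor dome and blue receiver, up to 164 mm high.
- start_top (a point): Centre of the top of the start button: plain black round button, 29 mm across, standing 11 mm proud of its steel collar, top 74 mm above the bench at rest, on a grey two-button box 160 mm (x) by 80 mm (y). Pressed straight down.
- start (a joint): Travel of the start button, m: 0 = out, 0.006 = fully in. Springs back; about 5 N to push fully in.
- stop_top (a point): Centre of the top of the stop button: black mushroom head 40 mm across, top 90 mm above the bench, 70 mm from the start button on the same box. Not to be pressed.
- stop (a joint): Travel of the stop button, m: 0 = out, 0.006 = in. Springs back.
- spanner: Loose steel spanner, 170 mm long, lying on the bench to the left of the unit. Bystander.
- leak_spray: Loose white bottle, 54 mm across and 150 mm tall, standing on the bench beyond the spanner; origin under its centre. Bystander.
- tee: Loose copper tube tee, 85 mm tall and 27 mm across, standing on end beyond the two-button box; origin under its centre. Bystander.
Things that resemble listed ones, but are neither listed nor needed, are in the scene too. Leave any orange or red look-alike of the part that bears start_top alone.

How it is judged:
On the way, in this order (a step that is already met when the one before it is completed fails the run):
1. the tripped cut-out's lever is fully home (value of joint lever_tripped above 0.49 rad), for 0.2 s.
2. the start button is pushed in (value of joint start above 0.0045 m), for 0.1 s.
At the end, for the whole second after the job is handed in: The tripped cut-out's lever is home (within 0.06 rad of its stop), the other lever is still home, and the start button has been pushed in after the reset (at least 4.5 of 6 mm) and is out again (value of joint each of lever_tripped, lever_healthy above 0.49 rad and value of joint each of start, stop below 0.002 m); the robot touches nothing.
It fails at once if the guard is touched (contact force between any of the fingers, the arm and guard above 0.5 N).
It fails at once if the healthy cut-out's lever is moved (value of joint lever_healthy below 0.46 rad).
It fails at once if the stop button is pushed (value of joint stop above 0.002 m).
It fails at once if start is pushed before the cut-out is reset (value of joint start above 0.003 m and value of joint lever_tripped below 0.45 rad).
It fails at once if a bystander is moved, lifted or knocked over (distance of any of spanner, leak_spray, tee from where it was at the start of the episode above 0.01 m or angle between any of leak_spray, tee's own z axis and vertical above 0.3 rad).
It also fails if it takes over 45 s, if anything falls off the work surface, if the arm or the gripper's body presses on something with over 40 N, if the wrist force passes 120 N, or if a joint passes its speed limit or range.

## Working session

There is one attempt and no reset: what is moved stays moved. The work goes in short steps, Python scripts to look and compute and a shell command to move; the robot and the scene stay as the last step left them, time stands still between calls to the robot, and variables do not carry over. Pictures are saved under pics/ and viewed, at most 10 in all, crops included, and the job is handed in when it is done.

```bash
mkdir -p pics
cat > h.py <<'E'
import numpy as np, cv2
from scipy.spatial.transform import Rotation as R
from plant import get_state, read_camera, ctrl
def snap(n,f=None):
    c=read_camera(n)
    np.savez(f'pics/{f or n}.npz',**c)
    cv2.imwrite(f'pics/{f or n}.png',c['frame']); return c
def cloud(c):
    h,w=c['range_z'].shape; f=h/2/np.tan(np.radians(float(c['vfov']))/2)
    v,u=np.mgrid[:h,:w]; z=c['range_z']
    p=np.stack([(u-c['cx'])/f*z,(v-c['cy'])/f*z,z],-1)
    P=p@R.from_quat(c['orientation']).as_matrix().T+c['origin']
    P[z==0]=np.nan
    return P
def tool(p):
    s=get_state(); return R.from_quat(s['tcp_rot']).inv().apply(np.array(p)-s['eef_pos'])*1000
E
python3 - <<'E'
from h import *
for n in('scene','top'):
    c=snap(n); print(n,c['origin'],c['orientation'],c['vfov'])
s=get_state(); print(s)
E
```

```text
scene [ 1.31018878 -0.82788689  0.82336724] [ 0.80393433  0.36669248 -0.1874296  -0.42906452] 51.94413232153531
top [ 0.45743956 -0.12914312  1.28178548] [ 0.71060709 -0.70291457  0.02333839 -0.02009947] 53.80487523268152
{'time': 0.1, 'qpos': array([ 9.61977182e-01,  2.87106853e-01,  1.57799484e+00,  7.58786481e-06,
        1.27858872e+00, -1.49978326e-01]), 'dq': array([ 0.00021282, -0.00181975, -0.00473773,  0.00254837, -0.00362128,
       -0.00070549]), 'joint_efforts': array([ 9.54846860e-05, -4.07295656e+01, -2.93698686e+01, -1.41903834e-04,
        3.40205559e-03,  9.35420360e-06]), 'eef_pos': array([0.29858985, 0.60472583, 0.230085  ]), 'tcp_rot': array([ 2.27414100e-01,  9.73797580e-01, -9.72947597e-04, -3.91839497e-04]), 'contact_force': array([-0.67742575,  0.12866233, -0.31695516]), 'wrist_torque': array([ 0.02778933, -0.01268109,  0.02869589]), 'finger_force': 0.0, 'opening': 0.9981993687216223}
```

View pics/top.png

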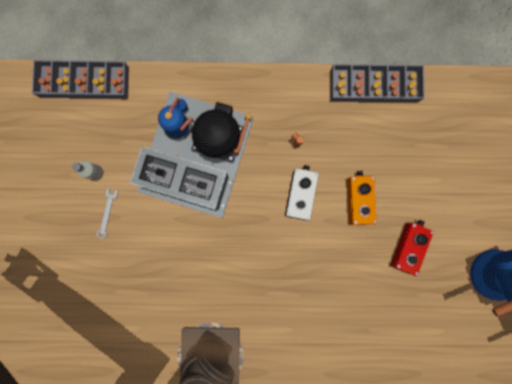

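View pics/scene.png

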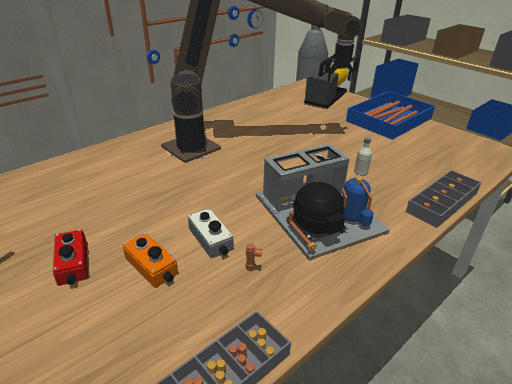

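The top view shows the guard with windows at about (157,171) and (202,184). The two-button box candidates are grey/white (302,193), orange (363,200) and red (412,248). The description says grey, so I choose the one at (302,193), with buttons at about (305,183) and (300,204). Next I'll measure both and check them in a close crop.

Run:
```python
from h import *
c=dict(np.load('pics/top.npz'));P=cloud(c);img=c['frame']
a=cv2.resize(img[140:220,125:235],None,fx=7,fy=7,interpolation=cv2.INTER_CUBIC)[:, :500]
a=cv2.resize(img[140:220,125:235],(550,400),interpolation=cv2.INTER_CUBIC)
b=cv2.resize(img[160:225,280:325],(250,361),interpolation=cv2.INTER_CUBIC)
o=np.zeros((400,800,3),np.uint8);o[:,:550]=a;o[:361,550:]=b;cv2.imwrite('pics/crop.png',o)
# guard top
m=(np.abs(P[...,2]-.166)<.006); m[:130]=0;m[220:]=0;m[:,:120]=0;m[:,245:]=0
n,l,st,_=cv2.connectedComponentsWithStats(m.astype(np.uint8)); k=1+np.argmax(st[1:,4]); m=l==k
q=P[m]; r=cv2.minAreaRect((q[:,:2]*1000).astype(np.float32)); print('guard',r,np.median(q[:,2]))
# holes
f=cv2.morphologyEx(m.astype(np.uint8),cv2.MORPH_CLOSE,np.ones((2,2)))
cs,h=cv2.findContours(f,cv2.RETR_CCOMP,cv2.CHAIN_APPROX_NONE)
for x,hh in zip(cs,h[0]):
    if hh[3]>=0 and len(x)>20:
        hm=np.zeros(f.shape,np.uint8);cv2.drawContours(hm,[x],-1,1,-1)
        pp=np.array([P[v,u] for u,v in x[:,0]]); print('hole',x[:,0].mean(0),cv2.minAreaRect((pp[:,:2]*1000).astype(np.float32)))
        qq=P[(hm>0)]; qq=qq[np.argsort(-qq[:,2])]; 
for (u,v) in [(157,171),(202,184)]:
    print(np.round(P[v-12:v+13:2,u-18:u+19:3,2]*1000).astype(int))
print(np.round(P[174:214:2,288:320:2,2]*1000).astype(int))
for z0,z1 in((.055,.068),(.069,.08),(.082,.095)):
    mm=(P[...,2]>z0)&(P[...,2]<z1); mm[:165]=0;mm[222:]=0;mm[:,:285]=0;mm[:,325:]=0
    q=P[mm]; print(z0,len(q),q.mean(0),cv2.minAreaRect((q[:,:2]*1000).astype(np.float32)))
```

```text
guard ((579.0823364257812, 89.63606262207031), (264.5867004394531, 116.09308624267578), 73.68183898925781) 0.1643678198206623
hole [198.49 183.53] ((567.9159545898438, 40.32051467895508), (125.65238189697266, 86.11788940429688), 72.8864517211914)
hole [158.52 171.42] ((602.0923461914062, 156.3905792236328), (119.81417846679688, 86.04588317871094), 73.5969467163086)
[[162 165 168  67  34  16  13  13 167 164 164 167 165]
 [166 166 160  61  28  12  22  12  18  16 165 167 165]
 [162 166  86  51 122 121  15  13  16  16  14  15 169]
 [163 165  74  46 137 117 119 115 114  13  16  15 168]
 [166 167  76 134 134 121 148 122 124 120 115  11 163]
 [168 163  67 132 132 142 152 153 156 121 122 117 168]
 [165  88  58 131 130 141 152 157 162 123 122 120 164]
 [162  86  58 126 121 118 153 162 160 119 123 120 167]
 [167  77  48 114 124 117 120 155 118 126 120 170 164]
 [168  69  41  16 116 120 121 121 120 123 119 171 165]
 [168 172 169  15  13 108 115 124 117 118 123 163 165]
 [165 162 167 167 168  16  19  15 113 121 122 164 165]
 [164 164 166 167 164 167 169  20  14  70 115 165 163]]
[[              
[... 10525 characters left out ...]
                   58                   57
                    -2                   -4                   -5
                    -2]]
0.055 745 [ 0.53811739 -0.29383038  0.05808534] ((540.1759033203125, -294.4606628417969), (75.6534652709961, 155.54336547851562), 80.24925994873047)
0.069 67 [ 0.51059919 -0.28913196  0.07406118] ((541.3330078125, -290.1307678222656), (26.233041763305664, 99.09957885742188), 88.70601654052734)
0.082 98 [ 0.57440513 -0.30076831  0.0869092 ] ((575.7520751953125, -301.23394775390625), (32.728450775146484, 33.80863571166992), 70.19383239746094)<stdin>:20: RuntimeWarning: invalid value encountered in cast
<stdin>:21: RuntimeWarning: invalid value encountered in cast
```

View pics/crop.png

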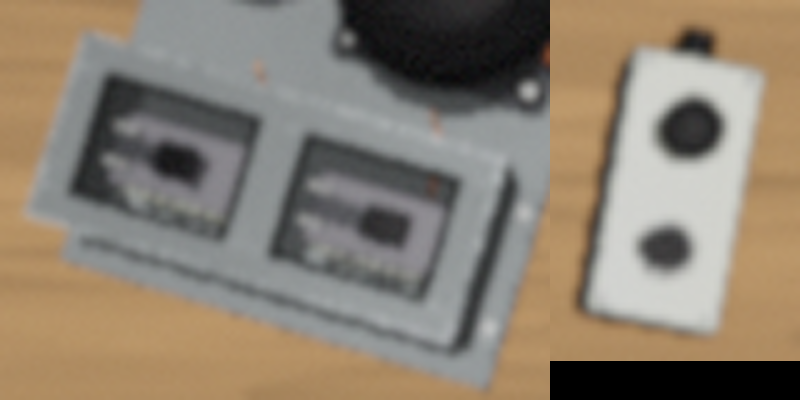

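The crop settles which cut-out has tripped. In the left window (pixel 157,171) the pad is at about 160 mm, so that lever is up. In the right window (202,184) it is flat at about 135 mm, so that one is home. On the grey box the mushroom stop is at (305,183), height 88 mm, and the plain start button is at (300,204), height 73 mm, both matching the description. The guard measures 264×116 mm, as stated. I'll work out the shifts now.

```bash
cat >> h.py <<'E'
G=np.array([.5791,.0896]); A=np.radians(73.68); Y=np.array([np.cos(A),np.sin(A)]); X=np.array([Y[1],-Y[0]])
W=G+.062*Y
def yawto(ang):
    t=R.from_quat(get_state()['tcp_rot']).as_matrix()[:,1]; d=np.degrees(ang-np.arctan2(t[1],t[0])); d=(d+90)%180-90
    return -d
E
python3 - <<'E'
from h import *
c=dict(np.load('pics/top.npz'));P=cloud(c)
m=(P[...,2]>.07)&(P[...,2]<.08);m[:196]=0;m[212:]=0;m[:,:294]=0;m[:,308:]=0
print('start',P[m].mean(0),'box long axis angle from stop',W)
print('bottle',np.nanmean(P[170:176,76:92].reshape(-1,3),0))
print(tool([*(W-.008*Y),.27]),yawto(A))
E
```

```text
start [ 0.50597081 -0.28855003  0.07384789] box long axis angle from stop [0.59652211 0.14910185]
bottle [0.59521398 0.39757621 0.0974602 ]
[-470.28901246 -284.50075055  -39.47606884] -9.969749022331257
```

```bash
python3 -m crank '[[[0,0,-40],0,255],[[-40,-25,-40],0,255],[[-80,-50,-40],-2,255],[[-120,-75,-40],-4,255],[[-160,-100,-40],-6,255],[[-200,-125,-40],-8,255],[[-240,-145,-40],-10,255],[[-280,-170,-40],-10,255],[[-320,-195,-40],-10,255],[[-360,-215,-40],-10,255]]' 30
python3 - <<'E'
from h import *
print(tool([*(W-.008*Y),.27]),yawto(A),get_state()['eef_pos'])
E
```

```text
time: 1.1
eef_pos: [0.5268, 0.251, 0.2709]
tcp_rot: [0.142, 0.99, -0.0, -0.0]
contact_force: [0.7, 1.3, 0.4]
opening: 0.001
finger_force: 0.0
[-95.54230654 -86.22587543   0.83518214] 0.015998768232677207 [0.52678118 0.25100473 0.27086233]
```

```bash
python3 -m crank '[[[-40,-35,0],0,255],[[-80,-65,0],0,255],[[-90,-75,0],0,255],[[-90,-75,0],0,255],[[-90,-75,0],0,255]]'
python3 - <<'E'
from h import *
c=snap('wrist');P=cloud(c)
s=get_state();print(s['eef_pos'],s['dq'].round(3),c['origin'],yawto(A),tool([*(W-.008*Y),.27]))
E
```

```text
time: 1.6
eef_pos: [0.5912, 0.1562, 0.2707]
tcp_rot: [0.142, 0.99, 0.0, -0.001]
contact_force: [-1.0, 1.1, 0.3]
opening: -0.003
finger_force: 0.0
[0.59097539 0.15686905 0.27094897] [ 0.017 -0.009  0.    -0.003 -0.003 -0.002] [0.52430959 0.17487475 0.41416039] 0.08655853606224184 [ -7.4860177  -13.90713913   0.93633153]
```

View pics/wrist.png

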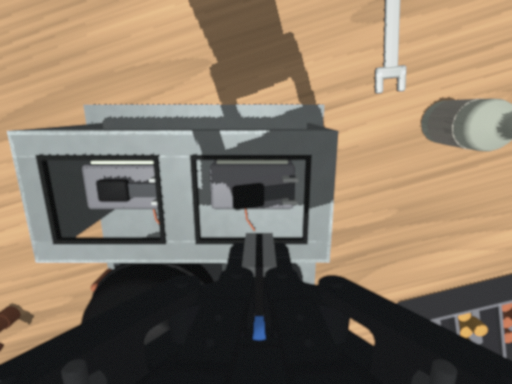

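The wrist view shows the tripped window, with the raised pad at (248,195) and its trim corners near (195,157), (310,157), (307,243) and (195,242). I'll intersect the rays through these with the known heights.

```bash
cat >> h.py <<'E'
def ray(c,u,v,z):
    f=384/2/np.tan(np.radians(float(c['vfov']))/2)
    d=R.from_quat(c['orientation']).apply([(u-c['cx'])/f,(v-c['cy'])/f,1]); o=c['origin']
    return o+d*(z-o[2])/d[2]
E
python3 - <<'E'
from h import *
c=dict(np.load('pics/wrist.npz'));P=cloud(c)
g=cv2.cvtColor(c['frame'],cv2.COLOR_BGR2GRAY)
cv2.imwrite('pics/wcrop.png',cv2.resize(c['frame'][140:260,180:330],(750,600),interpolation=cv2.INTER_CUBIC))
wf=lambda p:np.round([(p[:2]-W)@X*1e3,(p[:2]-W)@Y*1e3],1)
for u,v in[(195,157),(310,157),(307,243),(195,242)]: print('trim',wf(ray(c,u,v,.168)))
for u,v in[(10,131),(337,131),(329,263),(35,263)]: print('guard',wf(ray(c,u,v,.165)))
m=(P[...,2]>.15)&(P[...,2]<.166);m[:183]=0;m[209:]=0;m[:,:230]=0;m[:,268:]=0;m&=g<45
q=P[m];print(len(q),wf(q.mean(0)),q[:,2].mean())
m=(np.abs(P[...,2]-.165)<.006); m[:,345:]=0; m[:120]=0;m[235:]=0
q=P[m];print(np.median(q[:,2]),cv2.minAreaRect((q[:,:2]*1e3).astype(np.float32)))
print('tcp',wf(get_state()['eef_pos']))
E
```

```text
trim [-39.2 -46.7]
trim [-39.   46.1]
trim [36.4 46.8]
trim [ 35.3 -51. ]
guard [ -59.7 -193.5]
guard [-59.4  67.2]
guard [57.4 68. ]
guard [  56.9 -196.8]
672 [-3.6 -4.9] 0.15653579190235162
0.16581318406760193 ((564.2776489257812, 91.05876159667969), (265.1629638671875, 90.17972564697266), 73.60120391845703)
tcp [-7.5  5.9]
```

View pics/wcrop.png

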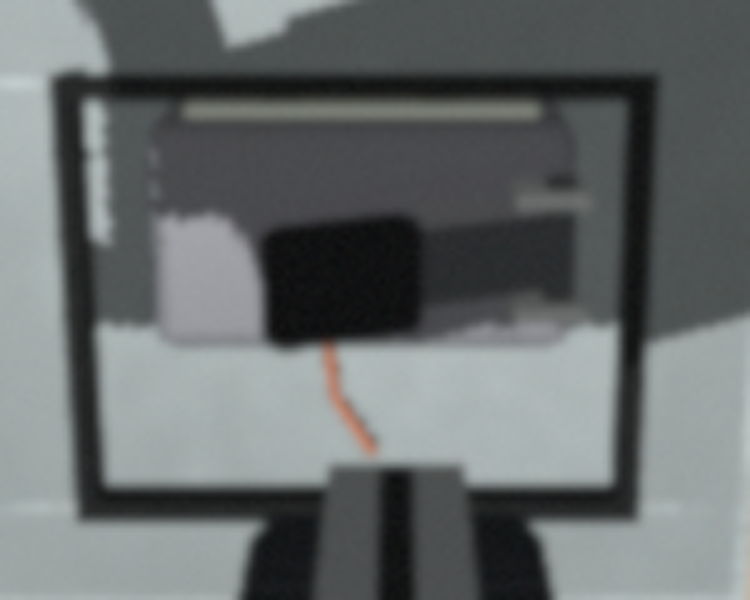

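```bash
python3 -m crank '[[[-3,-8,0],0,255],[[-6,-14,0],0,255],[[-6,-14,0],0,255],[[-6,-14,20],0,255],[[-6,-14,50],0,255],[[-6,-14,80],0,255],[[-6,-14,90],0,255],[[-6,-14,90],0,255],[[-6,-14,90],0,255]]'
python3 - <<'E'
from h import *
s=get_state();p=s['eef_pos'];print(p,(p[:2]-W)@X*1e3,(p[:2]-W)@Y*1e3,yawto(A),R.from_quat(s['tcp_rot']).as_matrix()[:,2])
c=snap('wrist','w2')
E
```

```text
time: 2.55
eef_pos: [0.5944, 0.1408, 0.1828]
tcp_rot: [0.142, 0.99, 0.0, 0.001]
contact_force: [-0.4, 0.2, -0.1]
opening: 0.002
finger_force: 0.0
[0.59442805 0.14082773 0.18279795] 0.3153651459024036 -8.529166195781785 0.04138170852138501 [ 2.02888323e-03  1.98782693e-04 -9.99997922e-01]
```

View pics/w2.png

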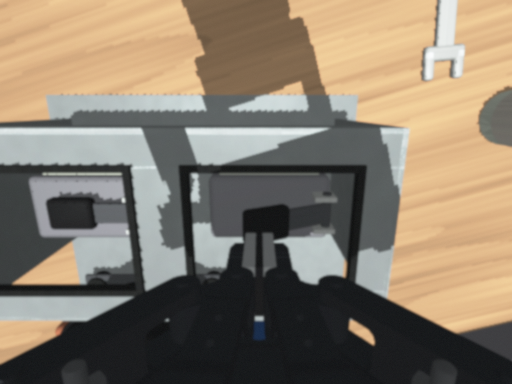

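The tips at (259,236) are over the middle of the window and just above the pad at (267,220), with clear space to the trim all round. I'll press now.

```bash
python3 -m crank '[[[1,0,10],0,255],[[1,0,20],0,255],[[1,0,28],0,255],[[1,0,34],0,255],[[1,0,38],0,255],[[1,0,38],0,255]]'
python3 -m crank '[[[0,0,4],0,255],[[0,0,7],0,255],[[0,0,8],0,255],[[0,0,8],0,255]]'
```

```text
time: 3.2
eef_pos: [0.5928, 0.1407, 0.1429]
tcp_rot: [0.142, 0.99, -0.0, 0.0]
contact_force: [0.1, -0.9, 0.7]
opening: -0.003
finger_force: 0.4
time: 3.6
eef_pos: [0.5928, 0.1405, 0.1355]
tcp_rot: [0.142, 0.99, -0.0, 0.0]
contact_force: [-0.8, -3.8, 4.9]
opening: 0.0
finger_force: 2.4
```

```bash
python3 -m crank '[[[0,0,1],0,255],[[0,0,2],0,255],[[0,0,2],0,255],[[0,0,2],0,255]]'
```

```text
time: 4.0
eef_pos: [0.5929, 0.1406, 0.1353]
tcp_rot: [0.141, 0.99, -0.0, 0.0]
contact_force: [-3.3, -5.4, 11.2]
opening: 0.001
finger_force: 5.6
```

The force rises and the height stalls at 135 mm, so the lever is at its stop. I'll draw straight out and check the pad height.

```bash
python3 -m crank '[[[0,0,0],0,255],[[0,0,-10],0,255],[[0,0,-40],0,255],[[0,0,-80],0,255],[[0,0,-120],0,255],[[0,0,-140],0,255],[[0,0,-140],0,255],[[0,0,-140],0,255]]'
python3 - <<'E'
from h import *
c=snap('wrist','w3');P=cloud(c);g=cv2.cvtColor(c['frame'],cv2.COLOR_BGR2GRAY)
for n in('wrist','w3'):
    c=dict(np.load(f'pics/{n}.npz'));P=cloud(c);g=cv2.cvtColor(c['frame'],cv2.COLOR_BGR2GRAY)
    d=P[...,:2]-W
    for s in(0,-.124):
        m=(np.abs(d@X)<.009)&(np.abs(d@Y+.009-s)<.012)&(g<60)&(P[...,2]<.2)
        print(n,s,m.sum(),np.percentile(P[m][:,2],[10,50,90]).round(4))
print(get_state()['eef_pos'],tool([.506,-.2886,.23]))
E
```

```text
time: 4.8
eef_pos: [0.5921, 0.1414, 0.2719]
tcp_rot: [0.142, 0.99, 0.0, -0.001]
contact_force: [0.1, 0.3, -1.0]
opening: 0.001
finger_force: 0.0
wrist 0 441 [0.1537 0.158  0.1613]
wrist -0.124 416 [0.1351 0.1361 0.137 ]
w3 0 449 [0.1352 0.1361 0.137 ]
w3 -0.124 417 [0.1353 0.1361 0.137 ]
[0.59155823 0.14125049 0.27058648] [ -38.51021586 -436.57329069   40.73868506]
```

The reset pad is now at 136 mm, level with the healthy one. On to the start button.

```bash
python3 -m crank '[[[-4,-45,0],0,255],[[-8,-90,0],0,255],[[-12,-135,0],0,255],[[-16,-180,0],0,255],[[-20,-225,0],0,255],[[-24,-270,0],0,255],[[-28,-315,0],0,255],[[-32,-360,0],0,255],[[-36,-405,0],0,255],[[-38,-436,0],0,255]]'
python3 -m crank '[[[0,0,30],0,255],[[0,0,60],0,255],[[0,0,60],0,255],[[0,0,60],0,255]]'
python3 - <<'E'
from h import *
c=snap('wrist','w4');P=cloud(c);g=cv2.cvtColor(c['frame'],cv2.COLOR_BGR2GRAY)
d=np.linalg.norm(P[...,:2]-np.array([.506,-.2886]),axis=2)
m=(d<.03)&(P[...,2]>.068)&(P[...,2]<.08)&(g<70)
q=P[m];r=cv2.minEnclosingCircle((q[:,:2]*1e3).astype(np.float32));print(len(q),q.mean(0),r)
s=get_state();print(s['eef_pos'],tool([r[0][0]/1e3,r[0][1]/1e3,.074]))
E
```

```text
time: 5.85
eef_pos: [0.5051, -0.29, 0.2698]
tcp_rot: [0.143, 0.99, 0.001, -0.002]
contact_force: [0.3, 0.9, -0.7]
opening: -0.001
finger_force: 0.0
time: 6.25
eef_pos: [0.506, -0.2873, 0.2111]
tcp_rot: [0.142, 0.99, 0.001, -0.002]
contact_force: [0.3, 0.2, -0.6]
opening: 0.002
finger_force: 0.0
680 [ 0.50272048 -0.28992026  0.07459863] ((503.4717102050781, -290.3217468261719), 14.248339653015137)
[ 0.50692025 -0.28792226  0.21305744] [  2.51405962  -3.34788242 139.05787615]
```

View pics/w4.png

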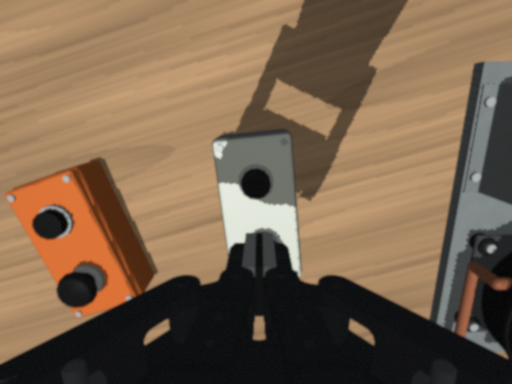

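The plain start button is at (256,183), with a 14 mm radius at a height of 74 mm, on the grey box. The mushroom button is hidden behind the fingers, 70 mm further out. I'll lower over the start button and press.

```bash
python3 -m crank '[[[2,-3,30],0,255],[[2,-3,70],0,255],[[2,-3,105],0,255],[[2,-3,125],0,255],[[2,-3,130],0,255],[[2,-3,130],0,255]]'
python3 -m crank '[[[0,0,6],0,255],[[0,0,10],0,255],[[0,0,13],0,255],[[0,0,14],0,255],[[0,0,14],0,255]]'
```

```text
time: 6.9
eef_pos: [0.5048, -0.2907, 0.0842]
tcp_rot: [0.141, 0.99, -0.0, 0.0]
contact_force: [0.6, 0.4, 0.3]
opening: 0.001
finger_force: 0.0
time: 7.4
eef_pos: [0.505, -0.2912, 0.0704]
tcp_rot: [0.142, 0.99, -0.001, 0.001]
contact_force: [1.1, -0.3, 3.5]
opening: 0.001
finger_force: 1.7
```

```bash
python3 -m crank '[[[0,0,2],0,255],[[0,0,3],0,255],[[0,0,3],0,255],[[0,0,3],0,255]]'
```

```text
time: 7.8
eef_pos: [0.505, -0.2912, 0.068]
tcp_rot: [0.142, 0.99, -0.001, 0.001]
contact_force: [0.1, 1.4, 8.3]
opening: 0.004
finger_force: 4.0
```

```bash
python3 -m crank '[[[0,0,1],0,255],[[0,0,1.5],0,255],[[0,0,1.5],0,255]]'
python3 -m crank '[[[0,0,0],0,255],[[0,0,-10],0,255],[[0,0,-40],0,255],[[0,0,-80],0,255],[[0,0,-120],0,255],[[0,0,-150],0,255],[[0,0,-150],0,255],[[0,0,-150],0,255],[[0,0,-150],0,255]]'
python3 - <<'E'
from h import *
c=snap('wrist','w5');P=cloud(c);g=cv2.cvtColor(c['frame'],cv2.COLOR_BGR2GRAY)
d=np.linalg.norm(P[...,:2]-np.array([.5035,-.2903]),axis=2)
m=(d<.01)&(g<70);print('start z',np.median(P[m][:,2]))
c=snap('top','t2')
d=cv2.absdiff(c['frame'],np.load('pics/top.npz')['frame']).max(2)
for n,(u,v,w) in dict(spanner=(107,213,20),spray=(88,172,18),tee=(297,140,9)).items(): print(n,d[v-w:v+w,u-w:u+w].max())
E
```

```text
time: 8.1
eef_pos: [0.5051, -0.2912, 0.0678]
tcp_rot: [0.142, 0.99, -0.0, 0.001]
contact_force: [-1.9, 2.5, 15.0]
opening: 0.002
finger_force: 7.1
time: 9.0
eef_pos: [0.503, -0.2897, 0.2123]
tcp_rot: [0.142, 0.99, 0.001, -0.002]
contact_force: [0.3, -0.1, -0.3]
opening: 0.0
finger_force: 0.0
start z 0.25171815098051004
spanner 16
spray 16
tee 15
```

Run:
```python
from h import *
c=dict(np.load('pics/w5.npz'));P=cloud(c)
d=np.linalg.norm(P[...,:2]-np.array([.5035,-.2903]),axis=2)
m=(d<.01)&(P[...,2]<.12);z=np.median(P[m][:,2]);print('start z',z,m.sum())
if m.sum()>50 and z>.0725: print(ctrl.sign_off())
```

```text
start z 0.07478662493785362 338
the job is handed in; nothing more can be done
None
```

I pressed the tripped lever home to 136 mm, level with the healthy one. I then pushed the start button fully in (6 mm), where it sprang back out, and handed the job in at about 9 s with no sign of touching the guard or moving the loose items; no verdict came back.

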